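Set the sprung tweezers to the gauge bar

ROBOT

A 6-joint arm with a two-finger parallel gripper is mounted at the origin on a cart in front of the work surface, level with it; the furniture and walls round the work are solid. World frame = base frame: x ahead of the robot, y to its left, z up, the work surface at z = 0. Lengths are in m, angles in rad, forces in N, time in s.
With the tool pointing down it reaches from about 0.325 to 0.9 m from the base axis. Payload 6.1 kg.
Tool frame: the origin (TCP) lies midway between the tips of the shut fingers; the grasp point (between the pads) lies 19 mm behind it; z points along the fingers, y is the line along which they close (so a half turn about z gives the same grasp; the last joint's range is limited). The gripper opens to 85 mm and grips with 20 to 120 N. Pads are 22 mm wide; open, the fingers measure 114 mm over their backs; the gripper's body (76 mm by 85 mm) begins 54 mm behind the grasp point. The pads swing forward as they close: fully open they stand 13 mm farther back than shut.
Start: joints at [1.117, 0.22, 1.526, -0, 1.395, -0.126], TCP at [0.201, 0.592, 0.201] pointing down, gripper open.
Joint ranges: [-2.98, 2.98], [-0.91, 2.08], [0.09, 2.57], [-1.24, 4.39], [0.2, 2.65], [-2.68, 2.68]. Speed limits (rad/s): [2.57, 2.57, 3.01, 3.14, 3.14, 3.14].

INTERFACE

Orientations are given as [roll, pitch, yaw] about the fixed x, y, z axes, in that order (R = Rz(yaw) Ry(pitch) Rx(roll)).
In Python, from plant import movep, move_l, set_joints, gripper_to, hold, inverse_kinematics, observe, get_image, get_calibration, Unreachable, job_done gives the robot as it stands. Calls block until the motion is done:
- movep(position, orientation): joint-space move of the TCP to a pose.
- move_l(position, feed=0.15, rotation=None, max_force=None): straight line of the TCP; rotation=None keeps the orientation; feed is the mean speed in m/s. With max_force (N) it stops when the force on the tool has changed by that much, and returns True; else False.
- set_joints(angles): joint-space move.
- gripper_to(opening, f_grip=None): finger opening in m; f_grip is the grip in N (None keeps the last); returns when the fingers have stopped.
- hold(seconds).
- inverse_kinematics(position, orientation): joint angles nearest the present ones, or None.
- observe(): the state.
- get_image(name): name is "side" or "top"; returns (picture, depth): 384x512x3 uint8, red, green, blue; 384x512 float32, m along the optical axis (not along the pixel's ray), 0 where there is no reading.
- get_calibration(name): a dict with "intrinsics" (3x3 intrinsics, pixels), "dist_coeffs" ([k1, k2, p1, p2, k3] as OpenCV has them; the pictures are not rectified), "world_from_camera" (4x4, takes a point from camera to world coordinates). Camera axes: x right, y down, z forward; pixel columns grow to the right and rows downward; lengths in m; the calibration is good to about 2 mm. A picture is of the moment at which its call begins. get_calibration takes no time and is no camera call.
A pose or a line that the arm cannot do raises Unreachable and nothing moves.
- job_done(): hands the job in; it is judged then, once.
The state is a dict: "time_s": time; "q": joint angles; "joint_velocities": joint speeds; "joint_torque": joint torques, N m; "eef_pos": TCP position; "tcp_rot": TCP orientation; "ft_force": force on the tool from outside, world axes, zero at the start; "torque": the same for the moment, N m; "opening": finger opening in m; "grasp_force": force on a finger pad.
Only numpy, scipy, OpenCV 4.12 (cv2) and the standard library are available. Lean on these libraries where they do the work, as an engineer would, in place of code of your own. Each camera call takes 0.05 s, during which the arm holds its last target. There are 200 camera calls.

TASK

Set the gauge cover onto the rim of the cup, without dropping it, so that it sits fully seated and level, and let go of it. Then pick up the sprung tweezers by their finger plates and hold them in the air with the tips over the cover's bar, a few centimetres above it and not touching it, squeezed so that the tips are as far apart as the bar is wide (16 mm); never pinch the tips shut, and leave the other things on the bench where they are. Hold that gap steady for at least three seconds and finish while still holding the tweezers there: do not put them down or let go.

Things in the scene. Friction and masses are not known exactly. Their poses are not given: they have to be found in the camera images.
- gauge_cup: Open steel cup screwed to the bench, fixed. Origin: centre of its underside, on the bench. Outside 63 mm across, bore 55 mm across, rim 40 mm high, foot flange 86 mm across and 4 mm high.
- gauge_cover: Loose round aluminium cover, about 150 g, right way up. Origin: centre of its underside. Spigot 50 mm across, z = 0 to 5 mm, goes into the cup's bore; flange 66 mm across, z = 5 to 9, rests on the rim; steel bar on top (grip and gauge), 46 mm long along x, 16 mm wide along y, z = 9 to 33. Seated, the origin is 35 mm above the cup's origin, at any turn.
- bar_top (a point): Centre of the top of the cover's bar, 33 mm above the cover's origin.
- tweezers: Sprung steel tweezers lying flat, about 110 g. Origin: on the midline between the ribbed finger plates, at the underside; x towards the tips (65 mm ahead), y across, bow (closed end) 113 mm behind. The plates, outside the arms, are 36 mm long about the origin, z = 0 to 22 mm; balance point 15 mm behind the origin; 44.5 mm over their outsides at rest, 28 mm (and parallel) at the 16 mm tip gap. Squeeze along y.
- tip_middle (a point): Point midway between the two tips: 65 mm ahead of the tweezers' origin along x, on the midline, 11 mm above the underside.
- tip_l (a point): Inner face of the left (+y) tip, 11 mm above the underside. Tip gap = 16 mm + 1.59 x (width over the finger plates - 28 mm); 42 mm at rest.
- tip_r (a point): Inner face of the right (-y) tip. The distance from tip_l to tip_r is the tip gap.
- tweezer_arm_l (a joint): Angle by which the left arm is squeezed in (rad; the right arm moves alike): 0 at rest (tip gap 42 mm), 0.075 at the 16 mm gap, 0.12 with the tips shut; 3.5 mm of gap per 0.01 rad. The plates are 110 mm from the hinges and push back with about 4 N at rest, 8 N at 16 mm, 11 N when shut: a full grip shuts them.
- oak_block: Bystander: plain oak block, 45x110x40 mm. Leave it where it is. Origin: centre of its underside.
- sanding_block: Bystander: wooden sanding block, 60x96x32 mm. Leave it where it is. Origin: centre of its underside.
- masking_tape: Bystander: ring of masking tape, 101 mm across, 24 high. Leave it where it is. Origin: centre of its underside.
- tape_measure: Bystander: pocket tape measure, 74x92x32 mm. Leave it where it is. Origin: centre of its underside.
- pliers: Bystander: pliers lying flat, 72x185x12 mm. Leave it where it is. Origin: centre of its underside.
- spool: Bystander: standing thread spool, 38 mm across, 62 high. Leave it where it is. Origin: centre of its underside.
Mind the look-alikes: they are no part of the job. Leave any orange look-alike of the gauge_cover alone.

How it is judged:
By the outcome, as a careful person would: the job done as asked, in the order asked, and still so for the second after the job is handed in, while the arm keeps its last pose, push and grip.
It also fails if it takes over 69 s, if anything falls off the work surface, if the arm or the gripper's body presses on something with over 40 N, if the wrist force passes 120 N, or if a joint passes its speed limit or range.

## Working session

There is one attempt and no reset: what is moved stays moved. The work goes in short steps, each a Python script; the robot and the scene stay as the last script left them, time stands still between calls to the robot, and variables do not carry over. Pictures are saved under pics/ and viewed, at most 10 in all, crops included, and the job is handed in when it is done.

```bash
mkdir -p pics; ls; cat > h.py <<'E'
import numpy as np, cv2
from plant import *
def snap(n):
    im,d=get_image(n); np.savez(f'/tmp/{n}.npz',im=im,d=d); return im,d
def load(n):
    z=np.load(f'/tmp/{n}.npz'); return z['im'],z['d']
def cloud(n,d):
    c=get_calibration(n); h,w=d.shape
    u,v=np.meshgrid(np.arange(w),np.arange(h))
    p=cv2.undistortPoints(np.stack([u,v],-1).reshape(-1,1,2).astype(float),np.array(c['intrinsics'],float),np.array(c['dist_coeffs'],float)).reshape(h,w,2)
    P=np.dstack([p*d[...,None],d]); T=np.array(c['world_from_camera'])
    W=P@T[:3,:3].T+T[:3,3]; W[d==0]=np.nan; return W
E
python3 - <<'E'
from h import *
for n in('top','side'):
    im,d=snap(n); cv2.imwrite(f'pics/{n}0.png',cv2.resize(im[...,::-1],(800,600)))
    print(n,np.array(get_calibration(n)['world_from_camera']).round(3).tolist())
print(observe())
E
```

```text
pics
top [[-0.002, -0.998, 0.063, 0.415], [-1.0, 0.002, 0.002, -0.012], [-0.002, -0.063, -0.998, 1.742], [0.0, 0.0, 0.0, 1.0]]
side [[-0.998, -0.037, 0.047, 0.483], [-0.059, 0.536, -0.842, 1.332], [0.006, -0.843, -0.537, 0.92], [0.0, 0.0, 0.0, 1.0]]
{'time_s': 0.1, 'q': array([ 1.11689259e+00,  2.21173810e-01,  1.52753471e+00,  2.13273950e-05,
        1.39471130e+00, -1.26090803e-01]), 'joint_velocities': array([ 0.00276556, -0.00220127, -0.00087215, -0.00228091,  0.00152833,
        0.00088204]), 'joint_torque': array([ 1.87530481e-03, -4.98247182e+01, -3.90543115e+01, -7.22430968e-05,
        5.78510269e-03, -3.19402727e-05]), 'eef_pos': array([0.20094921, 0.5911576 , 0.19967214]), 'tcp_rot': array([-3.13978264e+00, -2.50601979e-04,  2.81377574e+00]), 'ft_force': array([-0.21181117, -0.48921846, -1.5113885 ]), 'torque': array([-0.01726315,  0.01150175, -0.01153044]), 'grasp_force': 0.0, 'opening': 0.08548071917828388}
```

View pics/top0.png

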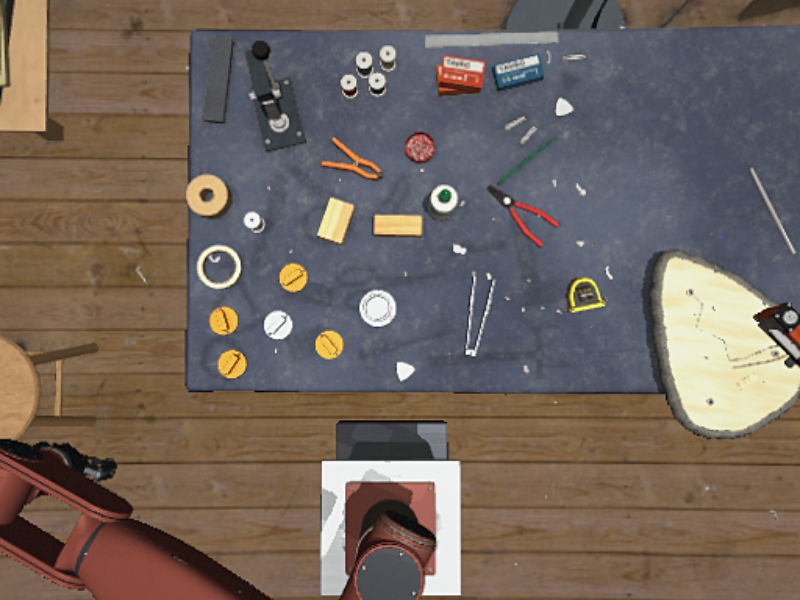

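View pics/side0.png

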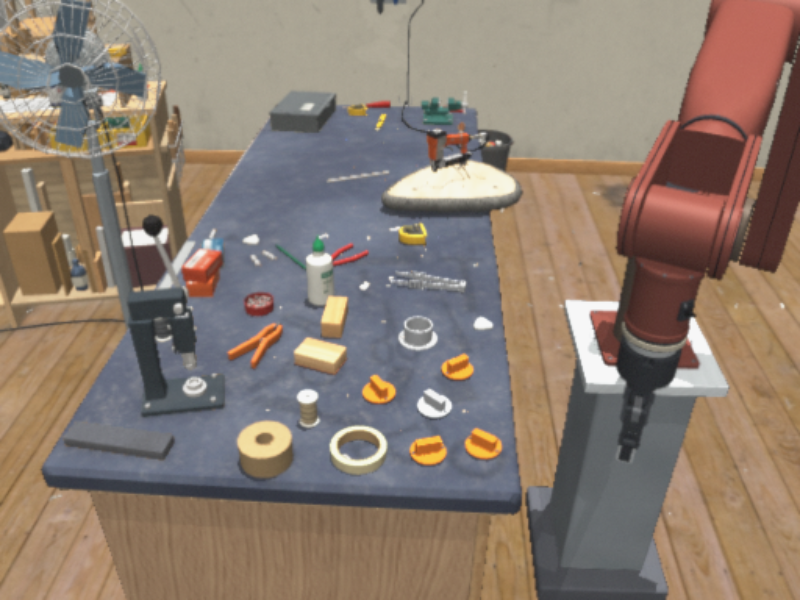

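Top view (800x600 px): the aluminium cover is at (278,324). The look-alikes are orange covers at (293,277), (223,320), (231,363) and (329,344). The cup is at (377,308), and the tweezers run from the bow at (471,352) to the tips at (475..491,275). I choose the grey/white cover at (278,324).

```bash
python3 - <<'E'
from h import *
im,d=load('top'); W=cloud('top',d)
s=512/800
def reg(x0,y0,x1,y1): return slice(int(y0*s),int(y1*s)),slice(int(x0*s),int(x1*s))
R={'cover':reg(258,304,298,344),'cup':reg(352,284,402,332),'tw':reg(458,264,502,362)}
for k,r in R.items():
    w=W[r].reshape(-1,3); c=im[r].reshape(-1,3).astype(int)
    print(k,'z pct',np.nanpercentile(w[:,2],[1,10,50,90,99]).round(4))
    white=(c.min(1)>120)
    print(' white n',white.sum(),'z',np.nanpercentile(w[white,2],[1,25,50,75,99]).round(4))
    if k=='cover':
        m=w[:,2]>.024; print(m.sum()); q=w[m][:,:2].astype(np.float32); print(q.mean(0),cv2.minAreaRect(q))
        q=w[white&(w[:,2]>.004)]; print(cv2.minEnclosingCircle(q[:,:2].astype(np.float32)),q.mean(0))
    if k=='cup':
        m=w[:,2]>.032; q=w[m][:,:2].astype(np.float32); print(m.sum(),q.mean(0),cv2.minEnclosingCircle(q),cv2.fitEllipse(q))
    if k=='tw':
        m=w[:,2]>.012; q=w[m][:,:2].astype(np.float32); print(m.sum(),q.mean(0),cv2.minAreaRect(q))
a=cv2.resize(im[R['cover']][...,::-1],(400,400),interpolation=cv2.INTER_NEAREST)
b=cv2.resize(im[R['tw']][...,::-1],(270,600),interpolation=cv2.INTER_NEAREST)
o=np.zeros((600,680,3),np.uint8); o[:400,:400]=a; o[:,405:675]=b; cv2.imwrite('pics/crop.png',o)
E
```

```text
cover z pct [-0.0096 -0.0047  0.0031  0.0198  0.0383]
 white n 260 z [-0.003   0.006   0.0105  0.0171  0.0394]
64
[0.462183   0.26011926] ((0.46168673038482666, 0.2608073353767395), (0.016462640836834908, 0.04561788588762283), 44.612003326416016)
((0.4622723460197449, 0.26032283902168274), 0.03299303725361824) [0.46246739 0.26001655 0.01575999]
cup z pct [-0.0095 -0.0047  0.0022  0.0104  0.0438]
 white n 451 z [-0.0054  0.0019  0.0053  0.0093  0.0466]
54 [0.50262207 0.02956304] ((0.500523567199707, 0.02920958772301674), 0.03129155933856964) ((0.5004109740257263, 0.029438918456435204), (0.05847933515906334, 0.059025075286626816), 56.90732192993164)
tw z pct [-0.0095 -0.0053  0.0005  0.0095  0.0236]
 white n 232 z [-0.0076  0.0015  0.0142  0.0197  0.029 ]
142 [ 0.47059202 -0.19990627] ((0.49872955679893494, -0.19803966581821442), (0.07935994863510132, 0.2153875231742859), 88.8725357055664)
```

View pics/crop.png

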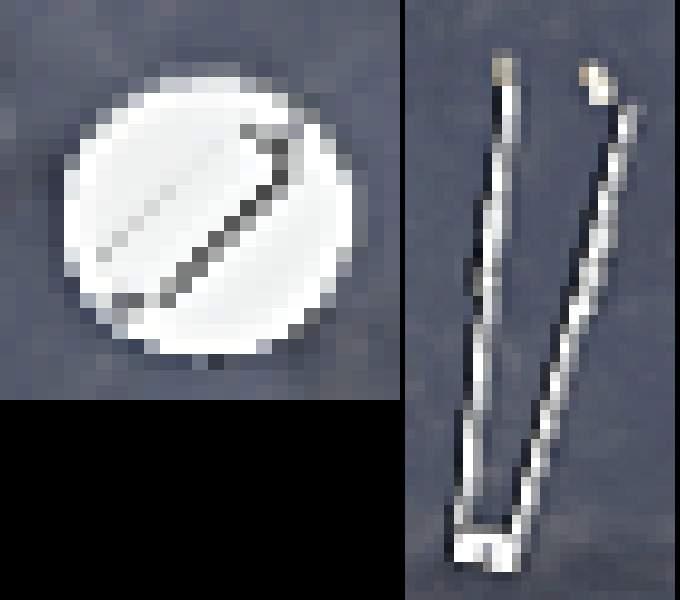

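The crop shows the pale cover with its bar at about 45°, which matches the description, and the tweezers with the bow at the bottom. The beige bit near (597,85) may be a chip. Next I refine these with ray-plane fits.

```bash
cat >> h.py <<'E'
def onplane(n,uv,z):
    c=get_calibration(n); T=np.array(c['world_from_camera'])
    p=cv2.undistortPoints(np.asarray(uv,float).reshape(-1,1,2),np.array(c['intrinsics'],float),np.array(c['dist_coeffs'],float)).reshape(-1,2)
    r=np.c_[p,np.ones(len(p))]@T[:3,:3].T; return T[:3,3]+r*((z-T[2,3])/r[:,2])[:,None]
def proj(n,X):
    c=get_calibration(n); M=np.linalg.inv(np.array(c['world_from_camera']))
    return cv2.projectPoints(np.asarray(X,float).reshape(-1,1,3),cv2.Rodrigues(M[:3,:3])[0],M[:3,3],np.array(c['intrinsics'],float),np.array(c['dist_coeffs'],float))[0].reshape(-1,2)
def contour(n,im,c,half,thr=135,z=0,k=8):
    """largest bright contour near pixel c, sub-pixel via upscaling -> world on plane z"""
    x0,y0=int(c[0]-half),int(c[1]-half)
    g=im[y0:y0+2*half,x0:x0+2*half].min(2)
    g=cv2.resize(g,None,fx=k,fy=k,interpolation=cv2.INTER_CUBIC)
    cs=cv2.findContours((g>thr).astype(np.uint8),0,cv2.CHAIN_APPROX_NONE)[0]
    q=cv2.convexHull(max(cs,key=lambda a:cv2.contourArea(cv2.convexHull(a))))
    m=np.zeros_like(g); cv2.fillPoly(m,[q],1); 
    q=max(cv2.findContours(m,0,cv2.CHAIN_APPROX_NONE)[0],key=len).reshape(-1,2)
    return onplane(n,(q+.5)/k-.5+[x0,y0],z)[:,:2]
E
python3 - <<'E'
from h import *
im,d=load('top'); s=.64
for nm,c,h,z in(('cover',(278*s,324*s),17,.009),('cup',(377*s,308*s),18,.004)):
    for t in(120,135,150):
        q=contour('top',im,c,h,t,z).astype(np.float32)
        e=cv2.fitEllipse(q); print(nm,t,np.round(e[0],4),np.round(e[1],4))
# side rough
S,_=load('side')
print('side proj cover/cup/tw',proj('side',[[.462,.260,.009],[.5005,.0294,.04],[.47,-.2,.02]])/s)
v,u=np.mgrid[int(262*s):int(362*s),int(456*s):int(504*s)]
g=im[int(262*s):int(362*s),int(456*s):int(504*s)].min(2); m=g>125
P=onplane('top',np.c_[u[m],v[m]],.018)[:,:2]
o=np.argsort(P[:,0]); print((P[o]*1000).astype(int).tolist())
a=cv2.resize(S[int(225*s):int(360*s),int(375*s):int(500*s)][...,::-1],None,fx=5,fy=5)
b=cv2.resize(im[int(280*s):int(336*s),int(350*s):int(404*s)][...,::-1],None,fx=10,fy=10)[:a.shape[0]]
o=np.zeros((max(len(a),len(b)),a.shape[1]+b.shape[1]+5,3),np.uint8);o[:len(a),:a.shape[1]]=a;o[:len(b),a.shape[1]+5:]=b
print(o.shape); cv2.imwrite('pics/c2.png',o)
E
```

```text
cover 120 [0.4625 0.2609] [0.0676 0.0686]
cover 135 [0.4624 0.2609] [0.0672 0.0676]
cover 150 [0.4623 0.2609] [0.0664 0.067 ]
cup 120 [0.5016 0.0288] [0.0876 0.0883]
cup 135 [0.5015 0.0289] [0.0868 0.0875]
cup 150 [0.5015 0.0289] [0.086  0.0867]
side proj cover/cup/tw [[434.00111371 404.16680891]
 [418.16580338 323.84964848]
 [433.06647965 279.12455405]]
[[391, -197], [391, -193], [391, -190], [394, -197], [394, -193], [394, -190], [394, -186], [394, -183], [394, -179], [394, -175], [398, -197], [398, -193], [398, -190], [398, -186], [398, -183], [398, -179], [398, -175], [402, -197], [402, -193], [402, -190], [402, -186], [402, -183], [402, -179], [402, -175], [405, -201], [405, -197], [405, -179], [409, -201], [409, -197], [409, -175], [412, -201], [412, -179], [412, -176], [416, -204], [416, -201], [416, -179], [416, -176], [420, -204], [420, -201], [420, -179], [423, -204], [423, -201], [423, -183], [423, -179], [427, -208], [427, -205], [427, -183], [427, -179], [430, -208], [430, -205], [430, -183], [430, -179], [434, -208], [434, -205], [434, -183], [434, -179], [438, -208], [
[... 1405 characters left out ...]
35, -195], [535, -191], [539, -238], [539, -234], [539, -195], [539, -191], [543, -238], [543, -235], [543, -195], [543, -191], [546, -238], [546, -235], [546, -195], [546, -191], [550, -238], [550, -235], [550, -195], [550, -191], [554, -242], [554, -238], [554, -195], [557, -242], [557, -238], [557, -198], [557, -195], [561, -242], [561, -238], [561, -198], [561, -195], [564, -242], [565, -198], [565, -195], [568, -231], [568, -228], [568, -199], [568, -195], [572, -235], [572, -231], [572, -228], [572, -199], [572, -195], [575, -231], [575, -228], [575, -224], [576, -195], [579, -231], [579, -228], [579, -224], [579, -195], [579, -191], [583, -228], [583, -195], [583, -191]]
(430, 745, 3)
```

View pics/c2.png

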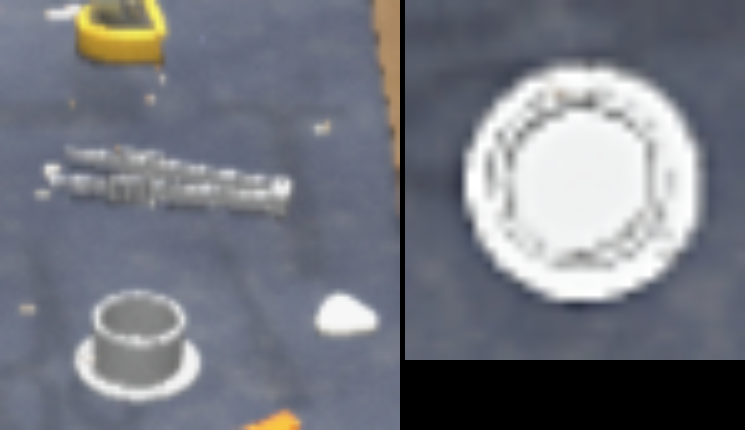

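The tweezer arms end at x≈0.565, and the bright spots beyond that are chips. The bow is at (0.391,-0.186), so the origin is about (0.502,-0.2075) with yaw -10.8°. Length (178 mm) and width match the given sizes. The cover is at (0.4624,0.2607), with its bar at -45.4°, and the cup is at (0.5015,0.0289). Now I pick up the cover.

```bash
python3 - <<'E'
from h import *
C=np.array([.4624,.2607])
y=[np.radians(a) for a in(134.6,-45.4)]
for a in y:
    for p in([*C,.15],[.5015,.0289,.15],[.4555,.075,.15]): print(np.round(inverse_kinematics(p,[np.pi,0,a]),2))
print(np.round(inverse_kinematics([.502,-.2075,.15],[np.pi,0,np.radians(-10.8)]),2),np.round(inverse_kinematics([.502,-.2075,.15],[np.pi,0,np.radians(169.2)]),2))
gripper_to(.045,30)
movep([*C,.10],[np.pi,0,y[0]])
print(observe()['time_s'])
print(move_l([*C,.012],feed=.1,max_force=8))
o=observe(); print(o['eef_pos'],o['ft_force'],o['time_s'])
gripper_to(.012,40)
o=observe(); print(o['opening'],o['grasp_force'],o['ft_force'],o['time_s'],o['eef_pos'])
E
```

```text
[ 0.36  0.04  1.83  0.    1.28 -0.41]
[-0.1  -0.03  1.9   0.    1.28 -0.88]
[-0.01 -0.14  1.99  0.    1.29 -0.79]Traceback (most recent call last):
  File "<stdin>", line 5, in <module>
    return _wrapfunc(a, 'round', decimals=decimals, out=out)
    return _wrapit(obj, method, *args, **kwds)
    result = getattr(arr, method)(*args, **kwds)
TypeError: unsupported operand type(s) for *: 'NoneType' and 'float'
```

```bash
python3 - <<'E'
from h import *
C=np.array([.4624,.2607]); y=np.radians(134.6)
print(inverse_kinematics([.502,-.2075,.15],[np.pi,0,np.radians(169.2)]))
gripper_to(.045,30)
movep([*C,.10],[np.pi,0,y])
print(observe()['time_s'])
print(move_l([*C,.012],feed=.1,max_force=8))
o=observe(); print(o['eef_pos'],o['ft_force'],o['time_s'])
gripper_to(.012,40)
o=observe(); print(o['opening'],o['grasp_force'],o['ft_force'],o['time_s'],o['eef_pos'],o['tcp_rot'])
im,d=snap('side'); p=(proj('side',[[*C,.03]])[0]).astype(int)
cv2.imwrite('pics/g.png',cv2.resize(im[p[1]-60:p[1]+50,p[0]-70:p[0]+70][...,::-1],None,fx=4,fy=4))
E
```

```text
[-0.53716819  0.0676092   1.79403387  0.          1.27994959 -1.91946896]
2.1667
False
[0.46303373 0.26096232 0.0126633 ] [-0.23626467 -0.04146123 -0.07430456] 3.2
0.012245942049587824 0.0 [ 0.23147823 -0.28868941  0.20110916] 3.6167 [0.46255892 0.26076361 0.01225441] [3.14117922e+00 1.60584441e-04 2.34921574e+00]
```

View pics/g.png

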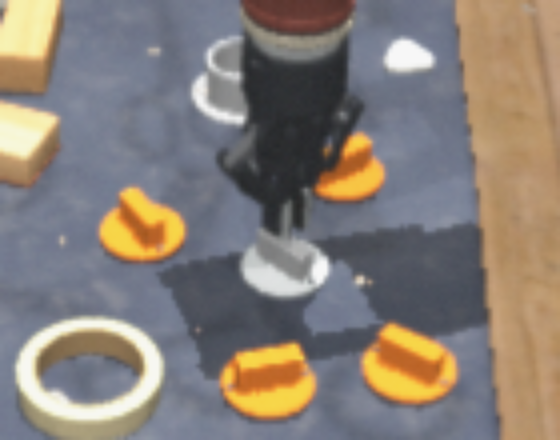

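The side crop shows the fingers ending around (285,230), behind or above the bar at (285,255), and the grip closed on nothing. I'll check with the depth image.

```bash
python3 - <<'E'
from h import *
im,d=load('side'); W=cloud('side',d); C=np.array([.4624,.2607])
p=(proj('side',[[*C,.03]])[0]).astype(int); x0,y0=p[0]-70,p[1]-60
for cy in range(160,300,8):
    r=[]
    for cx in (265,275,285,295,305):
        u,v=x0+cx//4,y0+cy//4; w=np.nanmedian(W[v-0:v+1,u-1:u+2].reshape(-1,3),0)*1000; r.append((*w.round().tolist(),int(im[v,u].mean())))
    print(cy,r)
T,D=snap('top'); 
q=contour('top',T,(278*.64,324*.64),17,135,.009).astype(np.float32); print(cv2.fitEllipse(q))
print(proj('side',[[*C,.012],[*C,.033]])-[x0,y0], observe()['opening'])
E
```

```text
160 [(480.0, 272.0, 115.0, 48), (474.0, 282.0, 123.0, 45), (465.0, 284.0, 125.0, 45), (460.0, 283.0, 125.0, 48), (450.0, 262.0, 109.0, 45)]
168 [(479.0, 272.0, 107.0, 45), (474.0, 273.0, 109.0, 46), (465.0, 284.0, 118.0, 48), (459.0, 283.0, 117.0, 44), (450.0, 259.0, 99.0, 45)]
176 [(479.0, 264.0, 94.0, 44), (473.0, 261.0, 92.0, 66), (465.0, 282.0, 108.0, 45), (458.0, 253.0, 87.0, 42), (450.0, 257.0, 91.0, 45)]
184 [(479.0, 293.0, 109.0, 46), (473.0, 275.0, 96.0, 53), (464.0, 276.0, 97.0, 44), (458.0, 256.0, 82.0, 42), (449.0, 259.0, 85.0, 61)]
192 [(479.0, 294.0, 103.0, 44), (473.0, 280.0, 92.0, 45), (464.0, 277.0, 90.0, 45), (458.0, 261.0, 78.0, 42), (449.0, 261.0, 79.0, 111)]
200 [(479.0, 292.0, 95.0, 46), (473.0, 278.0, 84.0, 43), (464.0, 281.0, 86.0, 65), (458.0, 255.0, 66.0, 50), (449.0, 260.0, 70.0, 85)]
208 [(478.0, 271.0, 70.0, 52), (472.0, 278.0, 76.0, 45), (464.0, 275.0, 74.0, 122), (457.0, 258.0, 61.0, 52), (449.0, 262.0, 64.0, 97)]
216 [(478.0, 274.0, 65.0, 51), (472.0, 277.0, 68.0, 45), (463.0, 274.0, 66.0, 124), (457.0, 260.0, 55.0, 52), (448.0, 260.0, 55.0, 101)]
224 
[... 859 characters left out ...]
, (470.0, 274.0, 11.0, 223), (461.0, 278.0, 15.0, 172), (455.0, 278.0, 15.0, 134), (446.0, 277.0, 15.0, 132)]
280 [(476.0, 283.0, 10.0, 223), (470.0, 282.0, 11.0, 224), (461.0, 284.0, 13.0, 222), (455.0, 279.0, 9.0, 215), (446.0, 281.0, 11.0, 206)]
288 [(476.0, 287.0, 7.0, 208), (470.0, 289.0, 9.0, 218), (461.0, 288.0, 9.0, 222), (455.0, 288.0, 9.0, 222), (446.0, 288.0, 9.0, 204)]
296 [(476.0, 293.0, 4.0, 81), (470.0, 290.0, 1.0, 105), (461.0, 288.0, -0.0, 123), (455.0, 288.0, 0.0, 114), (446.0, 288.0, 1.0, 89)]
((0.46530070900917053, 0.23552154004573822), (0.01451168954372406, 0.03818516060709953), 94.8910140991211)
[[70.66333373 65.05360746]
 [70.92648794 59.69605037]] 0.011835090150502861
```

```bash
python3 - <<'E'
from h import *
o=observe(); print(o['time_s'],o['eef_pos'],o['q'],o['opening'],o['ft_force'])
im,d=snap('side'); W=cloud('side',d); C=np.array([.4624,.2607])
p=(proj('side',[[*C,.03]])[0]).astype(int)
cv2.imwrite('pics/g2.png',cv2.resize(im[p[1]-40:p[1]+20,p[0]-40:p[0]+40][...,::-1],None,fx=9,fy=9,interpolation=cv2.INTER_CUBIC))
dark=(im.max(2)<75)&(np.hypot(W[...,0]-C[0],W[...,1]-C[1])<.06)&(W[...,2]>.02)&(W[...,2]<.12)
w=W[dark]; 
for z in np.arange(.02,.12,.01):
    m=(w[:,2]>=z)&(w[:,2]<z+.01); print(z.round(2),m.sum(),w[m].mean(0).round(3) if m.any() else '')
E
```

```text
3.7167 [0.46246723 0.26070996 0.01211267] [ 3.64717773e-01  2.19126749e-01  1.91377616e+00  2.01153211e-05
  1.00850569e+00 -4.13673212e-01] 0.011835090150502861 [-0.33248764  0.43808968 -0.16996437]
0.02 0 
0.03 0 
0.04 3 [0.456 0.258 0.047]
0.05 19 [0.462 0.265 0.055]
0.06 19 [0.465 0.267 0.065]
0.07 14 [0.462 0.265 0.076]
0.08 26 [0.459 0.267 0.086]
0.09 56 [0.46  0.267 0.096]
0.1 52 [0.464 0.272 0.106]
0.11 67 [0.459 0.27  0.115]
```

View pics/g2.png

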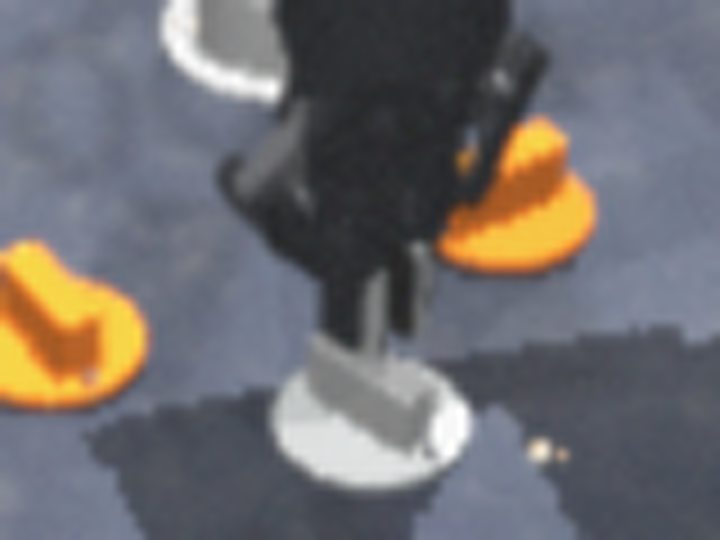

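The fingers are 12 mm apart and float above the bar, with their ends at z≈0.046 although the TCP reads 0.012. So the real height differs from the reported one. I'll calibrate it with a gentle touch on the bar top, which is known to be at z=0.033.

```bash
python3 - <<'E'
from h import *
C=np.array([.4624,.2607])
print(move_l([*C,-.020],feed=.03,max_force=3))
o=observe(); print(o['eef_pos'],o['ft_force'],o['time_s'],o['opening'])
E
```

```text
True
[0.46259346 0.26080845 0.00270557] [-1.57648496 -0.18418297  7.04227799] 4.2833 0.011731533217442181
```

Contact came at a reported z of 0.003, so the finger ends sit 30 mm higher than reported. I'll apply that offset.

```bash
echo "ZO=-0.030  # reported z = true fingertip z + ZO" >> h.py; python3 - <<'E'
from h import *
C=np.array([.4624,.2607])
move_l([*C,.02],feed=.1); gripper_to(.045,40)
print(move_l([*C,.014+ZO],feed=.06,max_force=5))
o=observe(); print(o['eef_pos'],o['ft_force'],o['time_s'])
gripper_to(.010,40)
o=observe(); print(o['opening'],o['grasp_force'],o['ft_force'],o['time_s'],o['eef_pos'])
if o['grasp_force']>10:
    move_l([*C,.05+ZO],feed=.06); hold(.2)
    o=observe(); print(o['opening'],o['grasp_force'],o['ft_force'],o['torque'],o['time_s'],o['eef_pos'])
    im,d=snap('side'); p=(proj('side',[[*C,.05]])[0]).astype(int)
    cv2.imwrite('pics/g3.png',cv2.resize(im[p[1]-40:p[1]+40,p[0]-50:p[0]+50][...,::-1],None,fx=7,fy=7,interpolation=cv2.INTER_CUBIC))
E
```

```text
False
[ 0.46249273  0.26072263 -0.01601931] [-0.08078549  0.31569398  0.24429725] 5.775
0.014555985048491527 39.263686537742615 [0.49816241 0.46516686 1.95330058] 6.1417 [ 0.4630371   0.26095222 -0.01534676]
0.014774676660016823 38.86139452457428 [-0.21620963  0.74579535 -1.91866663] [-0.00256933 -0.03190319  0.00252956] 7.0917 [0.46197492 0.26051204 0.01948087]
```

View pics/g3.png

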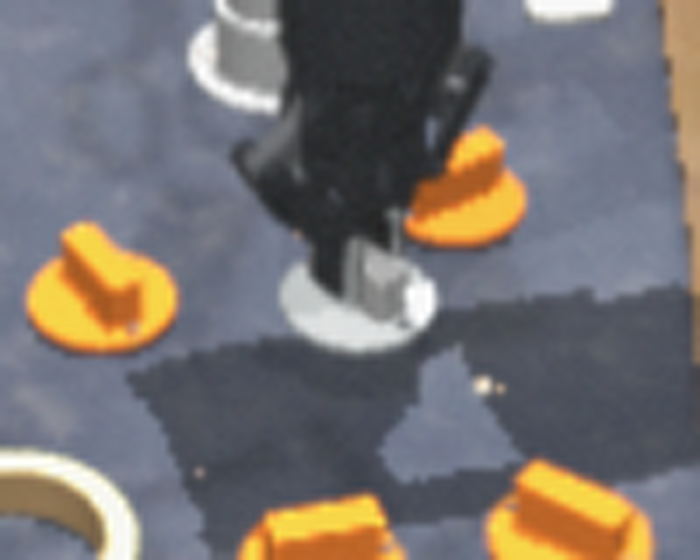

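The cover is held level. The reported z will be about 0.019 when it is seated. I carry it over the cup and insert it with a force guard.

```bash
python3 - <<'E'
from h import *
U=np.array([.5015,.0289])
C=np.array([.4624,.2607])
move_l([*C,.07],feed=.15); move_l([*U,.07],feed=.15)
o=observe(); print(o['opening'],o['grasp_force'],o['time_s'],o['eef_pos'],o['tcp_rot'])
im,d=snap('side'); p=(proj('side',[[*U,.06]])[0]).astype(int); x0,y0=p-[35,30]
cv2.imwrite('pics/g4.png',cv2.resize(im[y0:y0+60,x0:x0+70][...,::-1],None,fx=10,fy=10,interpolation=cv2.INTER_CUBIC))
# predicted outlines
t=np.linspace(0,2*np.pi,60)
move_l([*U,.032],feed=.1)
print(move_l([*U,.014],feed=.02,max_force=4))
o=observe(); print(o['eef_pos'],o['ft_force'],o['torque'],o['time_s'])
E
```

```text
0.014952981120421422 38.82788121700287 9.3417 [0.50130944 0.02952145 0.06990691] [-3.14112194e+00 -5.63380384e-04  2.35003507e+00]
True
[0.50142834 0.02889124 0.01957086] [-0.75486271 -0.54663919  4.58223231] [0.02859659 0.11558619 0.02150619] 10.5667
```

It stopped at 0.0196, which is the seated height. I release, back off and check.

```bash
python3 - <<'E'
from h import *
gripper_to(.045); U=np.array([.5015,.0289])
move_l([*U,.09],feed=.15)
movep([.502,-.2075,.09],[np.pi,0,np.radians(169.2)])
gripper_to(.070)
o=observe(); print(o['time_s'],o['eef_pos'],o['opening'])
im,d=snap('side'); W=cloud('side',d); p=(proj('side',[[*U,.05]])[0]).astype(int); x0,y0=p-[25,22]
a=cv2.resize(im[y0:y0+45,x0:x0+50][...,::-1],None,fx=8,fy=8,interpolation=cv2.INTER_CUBIC)
cv2.imwrite('pics/s.png',a)
w=W[y0:y0+45,x0:x0+50].reshape(-1,3); c=im[y0:y0+45,x0:x0+50].reshape(-1,3).min(1)
r=np.hypot(*(w[:,:2]-U).T)
m=(r<.033)&(w[:,2]>.040)&(w[:,2]<.049)&(c>150); A=np.c_[w[m][:,:2]-U,np.ones(m.sum())]
print('flange plane',m.sum(),np.linalg.lstsq(A,w[m,2],rcond=None)[0])
T,D=snap('top'); Wt=cloud('top',D)
x=proj('top',[[*U,.068]])[0].astype(int); w=Wt[x[1]-12:x[1]+12,x[0]-12:x[0]+12].reshape(-1,3)
m=w[:,2]>.056; print('bar top',m.sum(),np.median(w[m],0),cv2.minAreaRect(w[m][:,:2].astype(np.float32)))
q=contour('top',T,x,18,135,.004); print(cv2.fitEllipse(q.astype(np.float32))[:2])
E
```

```text
12.925 [ 0.50221654 -0.20681461  0.09007512] 0.06994200980284242
flange plane 104 [-0.01215092 -0.02745586  0.0447488 ]
bar top 62 [0.50080644 0.02889228 0.06779217] ((0.5003194212913513, 0.029702676460146904), (0.015655703842639923, 0.042375706136226654), 44.85057067871094)
((0.5015621781349182, 0.028903981670737267), (0.0871332585811615, 0.08773662149906158))
```

View pics/s.png

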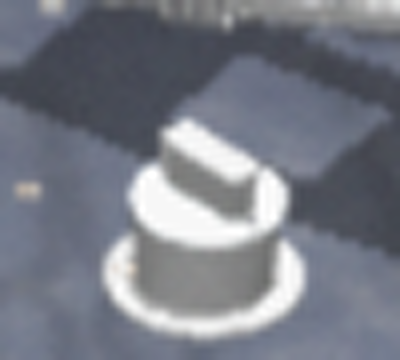

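The cover is seated: the flange top measures 0.0447 (nominal 0.044), the bar top 0.0678 (nominal 0.068), and it is level within noise. Next the tweezers.

```bash
python3 - <<'E'
from h import *
a=np.radians(-10.8); O=np.array([.502,-.2075])-.003*np.array([np.cos(a),np.sin(a)])
move_l([*O,.02],feed=.1)
print(move_l([*O,.003+ZO],feed=.05,max_force=4))
o=observe(); print(o['eef_pos'],o['ft_force'],o['time_s'])
for w in(.050,.046,.044,.042,.038,.034,.031,.029):
    gripper_to(w,20); o=observe(); print(w,o['opening'],o['grasp_force'],o['ft_force'].round(2),o['time_s'])
E
```

```text
False
[ 0.49941428 -0.20712653 -0.02663682] [ 0.42953719  0.64851628 -0.3107927 ] 14.9667
0.05 0.049905231944315905 0.0 [ 1.01 -0.92  0.99] 15.3
0.046 0.0460972390003226 0.5111606497666799 [1.44 1.84 0.9 ] 15.5167
0.044 0.04406933529952496 4.617121028713882 [-1.12  1.63  2.94] 15.7333
0.042 0.04217274649591864 6.358101659570821 [-0.52  1.54  4.98] 15.95
0.038 0.03814894521224013 8.680298418039456 [-2.03  1.81  7.77] 16.1667
0.034 0.03396422852836687 10.327340099756839 [-3.21  0.41 10.5 ] 16.3833
0.031 0.031762005360934084 11.880623996257782 [-2.28  1.69 11.56] 16.6
0.029 0.029250528385338207 12.88559764623642 [-3.27  2.59 12.02] 16.8167
```

```bash
python3 - <<'E'
from h import *
o=observe(); p=o['eef_pos'].copy()
p[2]=-.015; move_l(p,feed=.03); o=observe(); print(o['opening'],o['grasp_force'],o['ft_force'].round(2),o['eef_pos'])
p[2]=.08; move_l(p,feed=.08); hold(.2)
o=observe(); print(o['opening'],o['grasp_force'],o['ft_force'].round(2),o['torque'],o['time_s'],o['eef_pos'])
im,d=snap('side'); q=proj('side',[[.5,-.207,.12]])[0].astype(int); print(q); x0,y0=q-[50,40]
a=cv2.resize(im[y0:y0+75,x0:x0+100][...,::-1],None,fx=7,fy=7,interpolation=cv2.INTER_CUBIC); 
T,_=snap('top'); q=proj('top',[[.53,-.21,.12]])[0].astype(int); print(q)
b=cv2.resize(T[q[1]-38:q[1]+37,q[0]-14:q[0]+0+14][...,::-1],None,fx=7,fy=7,interpolation=cv2.INTER_CUBIC)
cv2.imwrite('pics/tw1.png',cv2.resize(np.hstack([a,b]),None,fx=.88,fy=.88))
E
```

```text
0.028807074868938538 8.342529237270355 [-0.52  0.08 -1.21] [ 0.50000606 -0.20771469 -0.01512265]
0.029106826526749622 8.33822026848793 [ 0.22 -1.16 -0.83] [-0.00498116 -0.00282152 -0.02024892] 18.9083 [ 0.49984831 -0.20759023  0.07949062]
[270 154]
[310 186]
```

View pics/tw1.png

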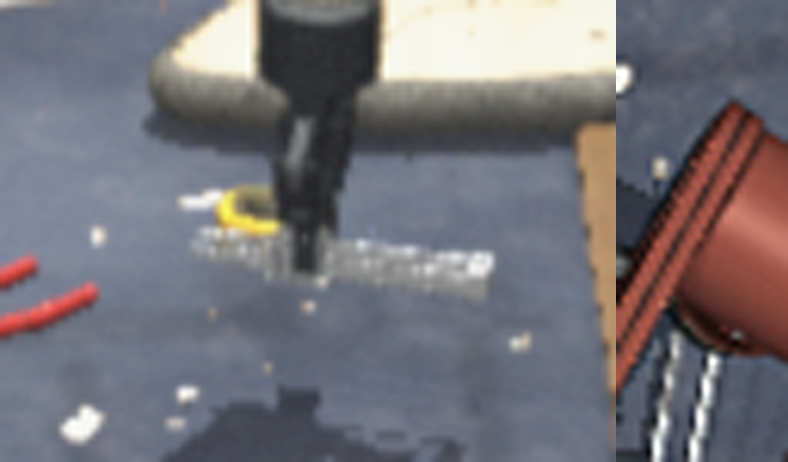

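The tweezers are lifted level with 8.3 N on the plates. I carry them over the bar, aligned with it, and trim the gap with the camera.

```bash
python3 - <<'E'
from h import *
a=np.radians(-45.4); U=np.array([.5012,.029]); G=U-.068*np.array([np.cos(a),np.sin(a)])
move_l([*G,.08],feed=.1,rotation=[np.pi,0,np.radians(134.6)])
move_l([*G,.0653],feed=.05); 
gripper_to(.0278,20); hold(.3)
o=observe(); print(o['opening'],o['grasp_force'],o['time_s'],o['eef_pos'],o['tcp_rot'])
T,_=snap('top'); S,_=snap('side')
q=proj('top',[[*U,.1]])[0].astype(int)-[22,22]; A=cv2.resize(T[q[1]:q[1]+44,q[0]:q[0]+44][...,::-1],None,fx=9,fy=9,interpolation=cv2.INTER_CUBIC)
r=proj('side',[[*U,.1]])[0].astype(int)-[27,27]; B=cv2.resize(S[r[1]:r[1]+55,r[0]:r[0]+55][...,::-1],(396,396),interpolation=cv2.INTER_CUBIC)
cv2.imwrite('pics/f.png',np.hstack([A,B]))
t=np.array([np.cos(a),np.sin(a)]); n=np.array([-t[1],t[0]])
X=[[*U,.103],[*(U+n*.008),.103],[*(U-n*.008),.103]]
print('top pred',((proj('top',X)-q)*9).round(),'side pred',((proj('side',X)-r)*7.2).round())
E
```

```text
0.02803197181043509 8.780862540006638 23.0083 [0.4535141  0.07741786 0.06538564] [3.14147029e+00 1.09196954e-04 2.34922951e+00]
top pred [[204. 202.]
 [189. 187.]
 [219. 217.]] side pred [[201. 191.]
 [188. 197.]
 [213. 186.]]
```

View pics/f.png

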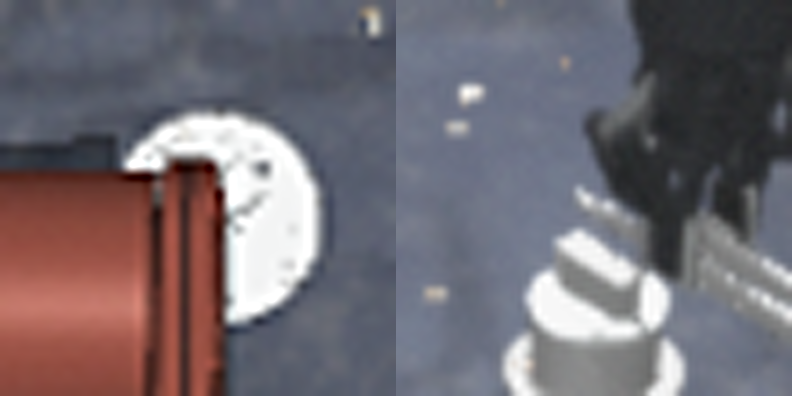

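Left panel (top camera): the arm hides the tips. Right panel (side camera): the near tip is at about (580,192) against a prediction of (584,197), over the bar and well clear of it. I've used all ten picture views, so I check the two arms from the depth data.

```bash
python3 - <<'E'
from h import *
a=np.radians(-45.4); U=np.array([.5012,.029]); t=np.array([np.cos(a),np.sin(a)]); n=np.array([-t[1],t[0]])
W=np.nanmean([cloud('side',snap('side')[1]) for _ in range(8)],0); im,_=load('side')
X=(W[...,:2]-U)@t; Y=(W[...,:2]-U)@n
m=(W[...,2]>.082)&(W[...,2]<.125)&(X>-.20)&(X<.02)&(abs(Y)<.05)&(im.min(2)>90)
v,u=np.where(m); o=np.argsort(-X[m])
for i in o[:45]: print(u[i],v[i],(X[m][i]*1e3).round(1),(Y[m][i]*1e3).round(1),(W[m][i,2]*1e3).round(1),im[v[i],u[i]].min())
r=proj('side',[[*U,.1]])[0].astype(int)-[27,27]; print('crop',r)
y0,x0=r[1]+18,r[0]+20
print(im[y0:y0+18,x0:x0+18].min(2)); print((W[y0:y0+18,x0:x0+18,2]*1e3).round().astype(int))
E
```

```text
265 191 5.3 8.4 106.2 183
265 192 4.1 9.4 103.3 177
265 193 3.2 10.1 100.1 138
266 193 -1.7 10.1 102.4 191
266 192 -1.8 10.4 106.5 227
267 194 -4.6 8.1 99.0 150
267 193 -5.8 9.5 104.1 186
268 193 -10.1 9.0 106.0 183
268 194 -11.7 10.4 103.4 158
268 195 -12.0 10.5 99.6 132
269 193 -13.4 7.5 106.9 207
269 194 -16.4 10.3 105.6 179
269 195 -16.8 10.6 102.0 137
270 195 -19.8 8.8 102.7 142
270 194 -20.8 10.0 107.6 160
270 196 -21.2 10.0 100.0 124
271 194 -23.2 7.7 107.8 130
271 195 -25.8 10.1 106.1 142
271 197 -26.8 10.8 99.1 122
271 196 -27.0 11.1 103.2 130
272 195 -27.9 7.5 106.1 147
272 197 -29.8 9.0 99.8 121
272 196 -30.3 9.7 104.2 134
273 196 -36.0 10.8 107.5 117
273 198 -36.4 10.8 99.9 117
273 197 -36.8 11.4 104.2 118
274 195 -39.0 9.3 112.2 93
274 197 -42.6 12.5 107.6 105
274 199 -43.0 12.6 100.0 103
274 196 -43.1 13.2 112.0 107
274 200 -43.3 12.7 96.2 96
274 198 -43.4 13.1 104.3 102
274 201 -43.7 12.8 92.6 103
282 194 -52.2 -14.3 112.7 103
282 195 -53.9 -12.9 110.2 103
282 196 -56.8 -10.1 108.9 113
282 197 -57.2 -9.9 105.2 113
282 199 -58.2 -9.4 98.1 122
283 195 -58.6 -12.7 112.5 1
[... 2240 characters left out ...]
 103 106   1   2   0 146 150 150 152 160 157 156 153]
 [  1   2   1   1   2 100 102 104 106 107   1   1 147 149 155 153 153 149]
 [  1   1   0   2   2   1   2  99 103 106 108 108   1   2 149 150 150 148]
 [  2   0   1   1   0   1   1   0 100 102 103 106 106   1 112 147 146 140]
 [  1   1   0  -1   2   0   2   2   0   1 100 103 104 107 112 127 126 131]
 [  0   2   1   2  70  68   1   1   2   2   3  99 100 104 108 123 123 125]
 [  1   0  68  69  69  69  69  69   0   0   0   1   1 100 104 119 121 122]
 [  0   1  66  67  69  68  69  69  70  68   1   1   1   0 100 115 116 118]
 [  1   1  62  65  67  69  69  68  68  68  69   1   0   1  96 112 110 116]]<stdin>:3: RuntimeWarning: Mean of empty slice
```

The depth data fits: the near arm's outer face is 10 mm off the midline at the tip (8 mm half-gap plus arm thickness), and the tip is at z≈0.103, about 35 mm above the bar. The gripper's linkage hides the far tip. I'll check the gap is steady, hold, and hand in.

```bash
python3 - <<'E'
from h import *
f=lambda:np.mean([(hold(.1),observe()['opening'])[1] for _ in range(8)])
w=f(); print(w)
if w>.0279: gripper_to(.0276,20); print(f())
for _ in range(4):
    hold(1); o=observe(); print(o['opening'],o['grasp_force'],o['eef_pos'],o['time_s'])
print(job_done())
E
```

```text
0.028030996823511917
0.027841189494413124
0.027548192158647095 8.85213777422905 [0.45345429 0.07741147 0.06530143] 26.325
0.027784698544169997 8.851945102214813 [0.45344301 0.07742498 0.06530479] 27.325
0.027647818463857617 8.851568698883057 [0.45341847 0.07740103 0.06527722] 28.325
0.027746063323031145 8.851674646139145 [0.4534417  0.07740882 0.06529851] 29.325
the job is handed in; nothing more can be done
None
```

I set the cover on the cup fully seated and level and let it go, then handed the job in at about 29 s with the tweezers held still about 35 mm above its bar; the tip gap works out at about 16 mm from the gripper opening, with one tip hidden from the cameras.

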